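# Call the lacquerer and show the missing foot strip

## Task

Press the black button on the call console fully down with the fingertips and let it go, to call the lacquerer; then point straight down at the middle of the one spare strip on the plywood board that fits the boxes (as long as the strips already on them), fingertips about 3 cm above it, for two seconds. Then point in the same way at the middle of the bare place on the box that lacks one of its two strips, and finish there, still pointing at it. The lacquer is wet: touch and lift none of the boxes and strips nor the other things lying about, and do not bring the fingers down over a wrong strip.

Things in the scene. Friction and masses are not known exactly. Their poses are not given: they have to be found in the camera images.
- call_button (a joint): Travel of the call button, in m: 0 up, 0.006 fully down. A spring pushes it back; fully down takes 5 N.
- call_button_top (a point): Centre of the top of the round black call button (30 mm across), which is pressed straight down; it stands on the console and this point moves down with it.
- console: Grey plastic call console fixed to the bench, 95 (x) by 80 (y) by 25 mm high, with sounder slots and one round button that sticks up from it. Origin: centre of its underside.
- board: Plywood board fixed to the bench, 115 (x) by 220 (y) mm, 8 mm thick, on which the three spare strips lie. Origin: centre of its underside.
- box_bare: A lacquered wooden box standing upside down, flat closed underside up: 120 (x) by 90 (y) mm, 50 mm high without strips, dark red. Origin: centre of its lower face on the bench, z up. It has only ONE black foot strip (80 by 12 mm, 9 high) on top, along the short edge at its own +x (centre at x = +49 mm); the strip along the other short edge, at its own -x, is missing.
- bare_place (a point): The middle of the bare place on box_bare where its second strip is missing: 49 mm from the box's centre towards its -x edge, on the upper face (50 mm above the bench), z up.
- box_whole1: A lacquered wooden box standing upside down, flat closed underside up: 120 (x) by 90 (y) mm, 50 mm high without strips, dark red. Origin: centre of its lower face on the bench, z up. It has both foot strips on top (black, 80 mm long, 12 wide, 9 high, along y at x = +-49 mm): nothing missing.
- box_whole2: A lacquered wooden box standing upside down, flat closed underside up: 120 (x) by 90 (y) mm, 50 mm high without strips, dark red. Origin: centre of its lower face on the bench, z up. It too has both foot strips on top: nothing missing.
- strip_short_top (a point): Loose spare strip, black lacquered wood like the strips on the boxes, 50 mm long (its x), 12 wide, 9 high, lying flat on the plywood board (8 mm thick), the shortest of three. This point is at the middle of its upper face, z up.
- strip_mid_top (a point): Loose spare strip, black lacquered wood like the strips on the boxes, 80 mm long (its x), 12 wide, 9 high, lying flat on the plywood board (8 mm thick), the middle-sized of three. This point is at the middle of its upper face, z up. It is as long as the strips on the boxes: the one that fits.
- strip_long_top (a point): Loose spare strip, black lacquered wood like the strips on the boxes, 110 mm long (its x), 12 wide, 9 high, lying flat on the plywood board (8 mm thick), the longest of three. This point is at the middle of its upper face, z up.
- strip_short: The 50 mm spare strip itself; origin at the centre of its underside.
- strip_mid: The 80 mm spare strip itself; origin at the centre of its underside.
- strip_long: The 110 mm spare strip itself; origin at the centre of its underside.
- cup: Bystander: small white ceramic cup, 50 mm across, 38 high, origin under its centre.
- jar: Bystander: small amber glass jar, 44 mm across, 48 high, origin under its centre.
- tin: Bystander: yellow tin, 86 mm across, 95 high, origin under its centre.
- brush: Bystander: brush lying on the bench.
- spatula: Bystander: spatula lying on the bench.
- mallet: Bystander: hammer with wooden handle, lying on the bench.
- polish_block: Bystander: cork polishing block, 90 by 50 by 30 mm, origin under its centre.

How it is judged:
On the way, in this order (a step that is already met when the one before it is completed fails the run):
1. the call button is pressed down (more than 4.5 mm) (value of joint call_button above 0.0045 m), for 0.05 s.
2. with the button let go, the tool point dwells over the middle of the 80 mm spare strip (within 25 mm sideways, TCP 20 to 85 mm above its upper face) for 1.5 s (horizontal distance between the grasp point and strip_mid_top below 0.025 m and z of the grasp point in the frame of strip_mid_top between 0.02 and 0.085 m and value of joint call_button below 0.002 m), for 1.5 s.
3. the tool point dwells in the same way over the middle of the bare place on the box for 1 s (horizontal distance between the grasp point and bare_place below 0.025 m and z of the grasp point in the frame of bare_place between 0.02 and 0.085 m), for 1 s.
At the end, for the whole second after the job is handed in: The tool point is over the middle of the bare place (within 25 mm sideways, TCP 20 to 85 mm above the box's upper face); the button is up again (under 2 mm); all boxes and spare strips lie flat, at rest and within 8 mm of where they started (all of step 3 and value of joint call_button below 0.002 m and distance of each of box_bare, box_whole1, box_whole2, strip_short, strip_mid, strip_long from where it was at the start of the episode below 0.008 m and angle between each of box_bare, box_whole1, box_whole2, strip_short, strip_mid, strip_long's own z axis and vertical below 0.1 rad and linear speed of each of box_bare, box_whole1, box_whole2, strip_short, strip_mid, strip_long below 0.02 m/s); the robot touches nothing.
It fails at once if the robot touches a box or a spare strip (over 0.3 N) (contact force between any of the fingers, the arm and box_bare above 0.3 N or contact force between any of the fingers, the arm and box_whole1 above 0.3 N or contact force between any of the fingers, the arm and box_whole2 above 0.3 N or contact force between any of the fingers, the arm and strip_short above 0.3 N or contact force between any of the fingers, the arm and strip_mid above 0.3 N or contact force between any of the fingers, the arm and strip_long above 0.3 N).
It fails at once if a box or spare strip is moved or lifted by more than 8 mm (distance of any of box_bare, box_whole1, box_whole2, strip_short, strip_mid, strip_long from where it was at the start of the episode above 0.008 m).
It fails at once if the robot touches another loose thing (over 0.3 N) (contact force between any of the fingers, the arm and cup above 0.3 N or contact force between any of the fingers, the arm and jar above 0.3 N or contact force between any of the fingers, the arm and tin above 0.3 N or contact force between any of the fingers, the arm and brush above 0.3 N or contact force between any of the fingers, the arm and spatula above 0.3 N or contact force between any of the fingers, the arm and mallet above 0.3 N or contact force between any of the fingers, the arm and polish_block above 0.3 N).
It fails at once if another loose thing is moved by more than 15 mm (distance of any of cup, jar, tin, brush, spatula, mallet, polish_block from where it was at the start of the episode above 0.015 m).
It fails at once if the tool point comes down over a wrong spare strip (within 20 mm of its middle sideways, TCP less than 60 mm above it) ((horizontal distance between the grasp point and strip_short_top below 0.02 m and z of the grasp point in the frame of strip_short_top below 0.06 m) or (horizontal distance between the grasp point and strip_long_top below 0.02 m and z of the grasp point in the frame of strip_long_top below 0.06 m)).
It also fails if it takes over 51 s, if anything falls off the work surface, if the arm or the gripper's body presses on something with over 40 N, if the wrist force passes 120 N, or if a joint passes its speed limit or range.

## Robot

A 6-joint arm with a two-finger parallel gripper is mounted at the origin on the work surface. World frame = base frame: x ahead of the robot, y to its left, z up, the work surface at z = 0. Lengths are in m, angles in rad, forces in N, time in s.
With the tool pointing down it reaches from about 0.3 to 0.875 m from the base axis. Payload 6.4 kg.
Tool frame: the origin (TCP) lies between the finger pads, 19 mm behind the fingertips; this is the grasp point; z points along the fingers, y is the line along which they close (so a half turn about z gives the same grasp; the last joint's range is limited). The gripper opens to 85 mm and grips with 20 to 120 N. Pads are 22 mm wide; open, the fingers measure 114 mm over their backs; the gripper's body (76 mm by 85 mm) begins 54 mm behind the grasp point. The pads swing forward as they close: fully open they stand 13 mm farther back than shut.
Start: joints at [1.118, 0.181, 1.607, -0, 1.354, -0.206], TCP at [0.14, 0.558, 0.25] pointing down, gripper open.
Joint ranges: [-2.99, 2.99], [-0.89, 2.07], [0.3, 2.58], [-1.14, 4.28], [0, 2.63], [-3.12, 3.12]. Speed limits (rad/s): [2.57, 2.57, 3.01, 3.14, 3.14, 3.14].

## Interface

Orientations are given as a unit quaternion [w, x, y, z].
In Python, from bench import ctrl gives the robot as it stands.
- The arm moves only by the tool send_rows, never from a script. Its arguments are lists of equal length, an entry for each row: "dr": the turn, a rotation vector about the tool's x, y, z in units of 6 degrees (1.0 is 6 degrees), a list of three; "xyz": the shift along the tool's x, y, z in cm, a list of three; "jaw": the opening in per cent of the stroke, from 0 (shut) to 100 (fully open). In form: {"dr": [[wx, wy, wz], ...], "xyz": [[dx, dy, dz], ...], "jaw": [jaw, ...]}. A call has exactly 8 rows; each row is the pose to reach, as a shift and turn from the pose commanded when the call began, along the tool's axes at that moment; what a row does not reach only later rows make up. A row lasts 1/8 s, in which the tool goes at most 62.5 mm and 10.7 degrees, less where a joint would pass 70% of its speed; a pose out of reach is approached as far as the arm can. A call with a gripper value outside its range is refused whole. The fingers move at their own pace and stop on an object; the grip force is fixed at half the most. Time passes only in rows, so rows that repeat a pose let the fingers close, or fill a call up. It gives the time, the measured TCP pose, the force, the opening and the grip force at its end, in the units of the state.
- ctrl.get_obs(): the state, without advancing time (a new reading comes with each control period).
- ctrl.camera(name): name is "scene" or "top" or "wrist"; returns the picture (384x512x3 uint8, red, green, blue); there is no depth.
- ctrl.calibration(name): a dict with "camera_matrix" (3x3 intrinsics, pixels), "D" ([k1, k2, p1, p2, k3] as OpenCV has them; the pictures are not rectified), "world_from_camera" (4x4, takes a point from camera to world coordinates). Camera axes: x right, y up, looking along -z (the intrinsics and any distortion apply to the point x, -y, -z); pixel columns grow to the right and rows downward; lengths in m; the calibration is good to about 2 mm. A picture is of the moment at which its call begins: read the wrist's pose just before it. calibration takes no time and is no camera call; for the wrist camera it gives the pose at the moment of the call.
- ctrl.hand_in(): hands the job in; it is judged then, once.
The state is a dict: "time_s": time; "q": joint angles; "dq": joint speeds; "joint_efforts": joint torques, N m; "eef_pos": TCP position; "eef_rot": TCP orientation; "wrist_force": force on the tool from outside, world axes, zero at the start; "torque": the same for the moment, N m; "opening": opening from 0.0 (shut) to 1.0 (fully open); "grasp_force": force on a finger pad.
Only numpy, scipy, OpenCV 4.12 (cv2) and the standard library are available. Lean on these libraries where they do the work, as an engineer would, in place of code of your own. Each camera call takes 0.05 s, during which the arm holds its last target. There are 200 camera calls.

## Working session

There is one attempt and no reset: what is moved stays moved. The work goes in short steps, Python scripts to look and compute and a tool call to move; the robot and the scene stay as the last step left them, time stands still between calls to the robot, and variables do not carry over. Pictures are saved under pics/ and viewed, at most 10 in all, crops included, and the job is handed in when it is done.

Besides the shell and the picture viewer there is one more tool, called as name(argument=value, ...), one argument or row to a line, values as JSON. send_rows: Moves the arm, as the interface text tells. Its arguments: {"type":"object","properties":{"dr":{"type":"array","items":{"type":"array","items":{"type":"number"}}},"xyz":{"type":"array","items":{"type":"array","items":{"type":"number"}}},"jaw":{"type":"array","items":{"type":"number"}}},"required":["dr","xyz","jaw"]}

```bash
mkdir -p pics; cat > h.py <<'E'
import numpy as np, cv2
from bench import ctrl
def ray(cal,uv,z):
    K=np.array(cal["camera_matrix"],float);D=np.array(cal["D"],float);T=np.array(cal["world_from_camera"])
    p=cv2.undistortPoints(np.array(uv,float).reshape(-1,1,2),K,D).reshape(-1,2)
    d=np.c_[p[:,0],-p[:,1],-np.ones(len(p))]@T[:3,:3].T
    return T[:3,3]+d*((z-T[2,3])/d[:,2])[:,None]
E
python3 - <<'E'
from h import *
for n in ["top","scene"]:
    im=ctrl.camera(n); np.save(f"pics/{n}.npy",im)
    b=im[:,:,::-1]; cv2.imwrite(f"pics/{n}0.png",cv2.resize(b,(800,600)) if n=="top" else b)
    c=ctrl.calibration(n); print(n,np.round(c["world_from_camera"],3).tolist(),c["D"])
print(ctrl.get_obs())
E
```

```text
top [[0.011, 0.974, -0.224, 0.363], [-1.0, 0.01, -0.003, -0.009], [-0.0, 0.224, 0.975, 1.126], [0.0, 0.0, 0.0, 1.0]] [0.02242286 0.         0.         0.         0.        ]
scene [[-0.723, -0.416, 0.551, 1.238], [0.691, -0.436, 0.577, 0.682], [-0.0, 0.798, 0.602, 0.77], [0.0, 0.0, 0.0, 1.0]] [-0.02826553  0.          0.          0.          0.        ]
{'time_s': 0.1, 'q': array([ 1.11768072e+00,  1.81450292e-01,  1.60787997e+00, -5.25100681e-05,
        1.35379148e+00, -2.06263905e-01]), 'dq': array([ 0.00036603, -0.00103762, -0.00182472, -0.00068698,  0.00051939,
        0.00039353]), 'joint_efforts': array([-2.27391606e-04, -4.45879090e+01, -3.52238524e+01, -3.60817903e-04,
        4.15016009e-03,  2.30012898e-05]), 'eef_pos': array([0.14027798, 0.55715885, 0.24919702]), 'eef_rot': array([-2.23265908e-04,  1.23107045e-01,  9.92393103e-01, -7.31665596e-04]), 'wrist_force': array([-0.26280909,  0.4463322 ,  1.22821869]), 'torque': array([0.04272094, 0.02126023, 0.02067312]), 'grasp_force': 0.0, 'opening': 1.0000658119704788}
```

View pics/top0.png

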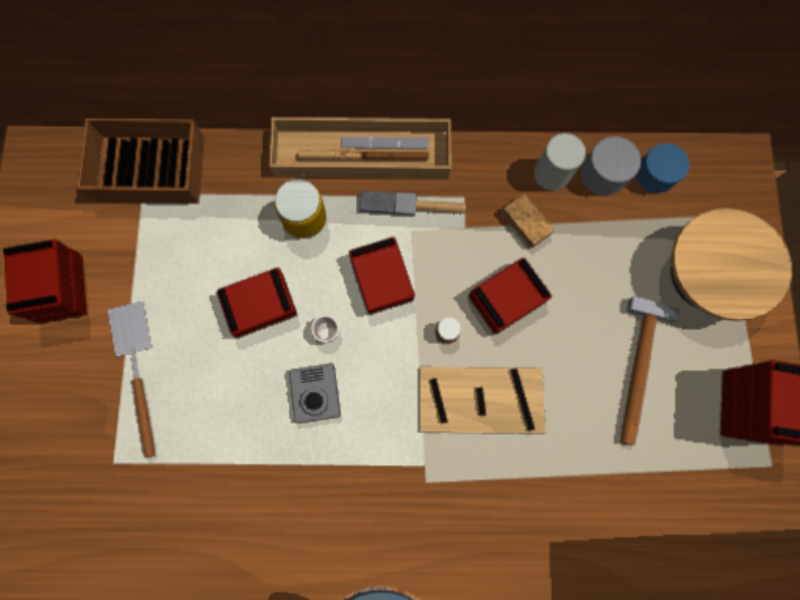

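View pics/scene0.png

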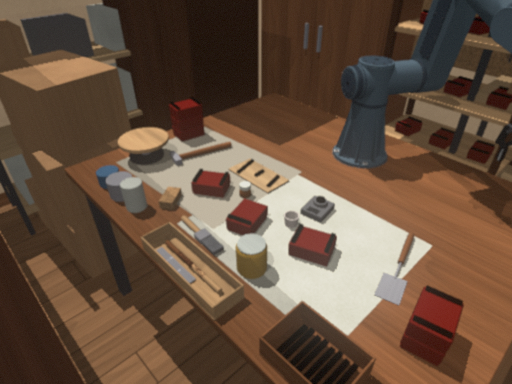

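The top view (800x600 scale) shows the button at (314,401) and three spare strips on the board. From left to right these are the mid strip (438,400), the short one (480,401) and the long one (523,399). The box at (382,275) has only its far strip, so the bare place is near (394,303). The cup, the jar and two whole boxes stand nearby.

```bash
python3 - <<'E'
from h import *
im=np.load("pics/top.npy");c=ctrl.calibration("top")
dark=(im.max(2)<45).astype(np.uint8); s=1.5625
cs,_=cv2.findContours(dark,cv2.RETR_EXTERNAL,cv2.CHAIN_APPROX_NONE)
for k in cs:
    (x,y),(w,h),a=cv2.minAreaRect(k); A=cv2.contourArea(k)
    if 30<A<900 and 130<x<360 and 140<y<290:
        z=.017 if y>225 and x>260 else (.03 if y>225 else .059)
        bp=cv2.boxPoints(((x,y),(w,h),a)); P=ray(c,bp,z)
        print(np.round([x*s,y*s]),round(A),"P",np.round(ray(c,[x,y],z)[0],3),"sides",np.round([np.linalg.norm(P[0]-P[1]),np.linalg.norm(P[1]-P[2])],3))
# bare box: red top
hsv=cv2.cvtColor(im,cv2.COLOR_RGB2HSV)
red=(((hsv[...,0]<6)|(hsv[...,0]>174))&(hsv[...,1]>150)&(im[...,0]>85)).astype(np.uint8)
cs,_=cv2.findContours(red,cv2.RETR_EXTERNAL,cv2.CHAIN_APPROX_NONE)
for k in cs:
    r=cv2.minAreaRect(k)
    if cv2.contourArea(k)>400: print("red",np.round(np.array(r[0])*s),np.round(ray(c,cv2.boxPoints(r),.05),3).tolist())
for n,u,v,z in [("cup",324,325,.038),("jar",450,325,.048),("tin",298,200,.095),("button",314,401,.032)]:
    print(n,np.round(ray(c,[u/s,v/s],z)[0],3))
E
```

```text
[313. 401.] 73 P [0.418 0.123 0.03 ] sides [0.026 0.027]
[480. 401.] 33 P [ 0.422 -0.17   0.017] sides [0.009 0.042]
[438. 400.] 58 P [ 0.422 -0.095  0.017] sides [0.009 0.074]
[522. 399.] 92 P [ 0.426 -0.243  0.017] sides [0.01  0.105]
[482. 313.] 34 P [ 0.571 -0.171  0.059] sides [0.006 0.079]
[227. 309.] 84 P [0.573 0.277 0.059] sides [0.01  0.077]
[488. 307.] 100 P [ 0.582 -0.182  0.059] sides [0.013 0.077]
[280. 290.] 82 P [0.61  0.186 0.059] sides [0.011 0.076]
[534. 278.] 90 P [ 0.636 -0.263  0.059] sides [0.012 0.077]
[372. 247.] 64 P [0.69  0.024 0.059] sides [0.077 0.01 ]
red [784. 399.] [[0.478, -0.663, 0.05], [0.479, -0.71, 0.05], [0.382, -0.697, 0.05], [0.382, -0.65, 0.05]]
red [255. 300.] [[0.61, 0.302, 0.05], [0.654, 0.193, 0.05], [0.574, 0.159, 0.05], [0.531, 0.267, 0.05]]
red [511. 293.] [[0.616, -0.155, 0.05], [0.68, -0.25, 0.05], [0.603, -0.295, 0.05], [0.541, -0.2, 0.05]]
red [382. 277.] [[0.672, 0.064, 0.05], [0.702, -0.018, 0.05], [0.604, -0.051, 0.05], [0.574, 0.029, 0.05]]
red [ 32. 274.] [[0.69, 0.688, 0.05], [0.698, 0.595, 0.05], [0.583, 0.572, 0.05], [0.575, 0.663, 0.05]]
cup [0.551 0.108 0.038]
jar [ 0.551 -0.115  0.048]
tin [0.764 0.155 0.095]
button [0.418 0.121 0.032]
```

Estimates: button (.418,.122), mid strip (.422,-.095), bare place (.598,-.008). I'll shut the gripper and travel at height to above the button.

send_rows(
  dr=[
    [0,0,0],
    [0,0,0],
    [0,0,0],
    [0,0,0],
    [0,0,0],
    [0,0,0],
    [0,0,0],
    [0,0,0],
  ],
  xyz=[
    [-1.5,-1.4,0],
    [-4,-3.8,0],
    [-6.5,-6.1,0],
    [-9,-8.5,0],
    [-11.5,-10.8,0],
    [-14,-13.2,0],
    [-16.5,-15.5,0],
    [-18.8,-17.7,0],
  ],
  jaw=[0,0,0,0,0,0,0,0],
)

```text
time_s: 1.1
eef_pos: [0.28, 0.338, 0.2498]
eef_rot: [0.0, 0.123, 0.992, -0.0]
wrist_force: [-0.1, -0.2, -0.3]
opening: -0.005
grasp_force: 0.0
```

send_rows(
  dr=[
    [0,0,0],
    [0,0,0],
    [0,0,0],
    [0,0,0],
    [0,0,0],
    [0,0,0],
    [0,0,0],
    [0,0,0],
  ],
  xyz=[
    [-3.5,-3.3,0],
    [-7,-6.6,0],
    [-10.5,-9.9,0],
    [-14,-13.2,0],
    [-17,-16,1],
    [-18.8,-17.7,3],
    [-18.8,-17.7,5],
    [-18.8,-17.7,5],
  ],
  jaw=[0,0,0,0,0,0,0,0],
)

```text
time_s: 2.1
eef_pos: [0.4169, 0.1215, 0.1984]
eef_rot: [-0.002, 0.124, 0.992, -0.0]
wrist_force: [0.2, -0.6, 0.1]
opening: -0.001
grasp_force: 0.0
```

```bash
python3 - <<'E'
from h import *
c=ctrl.calibration("wrist");o=ctrl.get_obs();im=ctrl.camera("wrist"); np.save("pics/w1.npy",im)
cv2.imwrite("pics/w1.png",im[:,:,::-1]); print(o["eef_pos"],o["eef_rot"],o["opening"],np.round(c["world_from_camera"],3).tolist())
dark=(im.max(2)<45).astype(np.uint8)
cs,_=cv2.findContours(dark,cv2.RETR_EXTERNAL,cv2.CHAIN_APPROX_NONE)
for k in cs:
    (x,y),(w,h),a=cv2.minAreaRect(k)
    if cv2.contourArea(k)>300: print(round(x),round(y),round(w),round(h),np.round(ray(c,[x,y],.031)[0],4),np.round(ray(c,cv2.boxPoints(((x,y),(w,h),a)),.031)[:,:2],3).tolist())
E
```

```text
[0.41694394 0.1214566  0.1984172 ] [-1.95361096e-03  1.23778604e-01  9.92307870e-01 -3.63967221e-04] -0.0008080963221530425 [[0.245, -0.934, -0.26, 0.35], [0.97, 0.235, 0.067, 0.139], [-0.001, -0.268, 0.963, 0.323], [0.0, 0.0, 0.0, 1.0]]
433 285 64 12 [0.5906 0.2894 0.031 ] [[0.553, 0.267], [0.548, 0.279], [0.631, 0.313], [0.637, 0.301]]
256 303 511 160 [0.5631 0.0863 0.031 ] [[0.606, -0.272], [0.399, -0.16], [0.535, 0.38], [0.77, 0.382]]
13 236 41 12 [ 0.4167 -0.1528  0.031 ] [[0.397, -0.163], [0.393, -0.148], [0.437, -0.143], [0.441, -0.158]]
71 222 69 11 [ 0.4164 -0.0822  0.031 ] [[0.384, -0.097], [0.38, -0.085], [0.45, -0.067], [0.455, -0.079]]
254 179 28 28 [0.4187 0.1206 0.031 ] [[0.414, 0.101], [0.399, 0.126], [0.423, 0.14], [0.439, 0.115]]
```

View pics/w1.png

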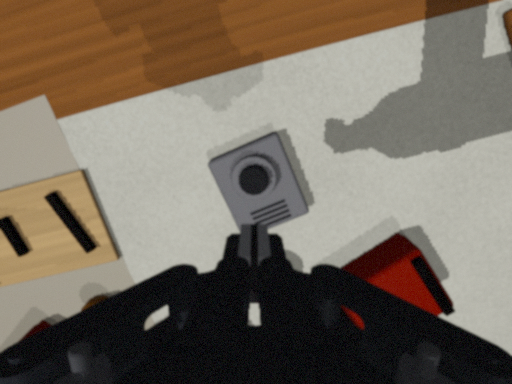

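The wrist view shows the button at (254,179), 2 mm from the TCP and so directly below it, and the mid strip at (71,222). I'll go down to about 1 cm above the button.

send_rows(
  dr=[
    [0,0,0],
    [0,0,0],
    [0,0,0],
    [0,0,0],
    [0,0,0],
    [0,0,0],
    [0,0,0],
    [0,0,0],
  ],
  xyz=[
    [-0.2,0,2],
    [-0.2,0,4.5],
    [-0.2,0,7],
    [-0.2,0,9.5],
    [-0.2,0,11.5],
    [-0.2,0,12.5],
    [-0.2,0,13],
    [-0.2,0,13],
  ],
  jaw=[0,0,0,0,0,0,0,0],
)

```text
time_s: 3.15
eef_pos: [0.4209, 0.122, 0.0705]
eef_rot: [0.0, 0.123, 0.992, 0.0]
wrist_force: [0.6, 0.5, 1.3]
opening: -0.001
grasp_force: 0.0
```

send_rows(
  dr=[
    [0,0,0],
    [0,0,0],
    [0,0,0],
    [0,0,0],
    [0,0,0],
    [0,0,0],
    [0,0,0],
    [0,0,0],
  ],
  xyz=[
    [0,0,0.2],
    [0,0,0.4],
    [0,0,0.6],
    [0,0,0.8],
    [0,0,1.0],
    [0,0,1.2],
    [0,0,1.4],
    [0,0,1.4],
  ],
  jaw=[0,0,0,0,0,0,0,0],
)

```text
time_s: 4.15
eef_pos: [0.4212, 0.1221, 0.059]
eef_rot: [-0.0, 0.123, 0.992, -0.0]
wrist_force: [-14.9, -0.7, 43.8]
opening: 0.005
grasp_force: 21.8
```

The force is already 43.8 N. I'll back off in small steps and read the force against height.

send_rows(
  dr=[
    [0,0,0],
    [0,0,0],
    [0,0,0],
    [0,0,0],
    [0,0,0],
    [0,0,0],
    [0,0,0],
    [0,0,0],
  ],
  xyz=[
    [0,0,-0.3],
    [0,0,-0.5],
    [0,0,-0.5],
    [0,0,-0.5],
    [0,0,-0.5],
    [0,0,-0.5],
    [0,0,-0.5],
    [0,0,-0.5],
  ],
  jaw=[0,0,0,0,0,0,0,0],
)

```text
time_s: 5.15
eef_pos: [0.4208, 0.122, 0.0611]
eef_rot: [0.0, 0.123, 0.992, 0.0]
wrist_force: [1.8, 1.5, 3.8]
opening: 0.003
grasp_force: 2.0
```

```bash
python3 - <<'E'
from h import *
c=ctrl.calibration("wrist");im=ctrl.camera("wrist");print(ctrl.get_obs()["eef_pos"],ctrl.get_obs()["wrist_force"])
s=ctrl.camera("scene"); 
cv2.imwrite("pics/w2.png",np.hstack([cv2.resize(im[100:340,130:380],(400,384)),cv2.resize(s[170:250,270:370],(400,384),interpolation=cv2.INTER_CUBIC)])[:,:,::-1])
E
```

```text
[0.42081987 0.1219774  0.06109428] [1.29116555 0.15926243 3.3060024 ]
```

View pics/w2.png

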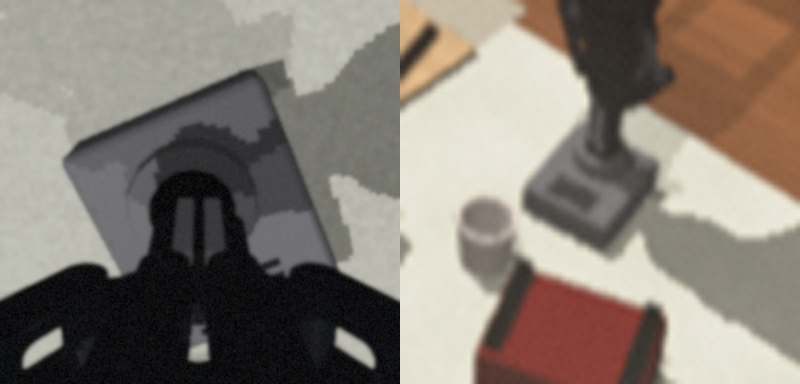

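send_rows(
  dr=[
    [0,0,0],
    [0,0,0],
    [0,0,0],
    [0,0,0],
    [0,0,0],
    [0,0,0],
    [0,0,0],
    [0,0,0],
  ],
  xyz=[
    [0,0,0.1],
    [0,0,0.1],
    [0,0,0.1],
    [0,0,0.1],
    [0,0,0.1],
    [0,0,0.1],
    [0,0,0.1],
    [0,0,0.1],
  ],
  jaw=[0,0,0,0,0,0,0,0],
)

```text
time_s: 6.25
eef_pos: [0.4207, 0.122, 0.0601]
eef_rot: [0.0, 0.123, 0.992, 0.0]
wrist_force: [3.7, 0.9, 4.2]
opening: -0.002
grasp_force: 2.3
```

send_rows(
  dr=[
    [0,0,0],
    [0,0,0],
    [0,0,0],
    [0,0,0],
    [0,0,0],
    [0,0,0],
    [0,0,0],
    [0,0,0],
  ],
  xyz=[
    [0,0,0.2],
    [0,0,0.3],
    [0,0,0.3],
    [0,0,0.3],
    [0,0,0.3],
    [0,0,0.3],
    [0,0,0.3],
    [0,0,0.3],
  ],
  jaw=[0,0,0,0,0,0,0,0],
)

```text
time_s: 7.25
eef_pos: [0.421, 0.122, 0.0592]
eef_rot: [0.0, 0.123, 0.992, -0.0]
wrist_force: [-7.2, -0.2, 33.4]
opening: 0.001
grasp_force: 16.9
```

send_rows(
  dr=[
    [0,0,0],
    [0,0,0],
    [0,0,0],
    [0,0,0],
    [0,0,0],
    [0,0,0],
    [0,0,0],
    [0,0,0],
  ],
  xyz=[
    [0,0,-0.5],
    [0,0,-0.8],
    [0,0,-0.8],
    [0,0,-0.8],
    [0,0,-0.8],
    [0,0,-0.8],
    [0,0,-0.8],
    [0,0,-0.8],
  ],
  jaw=[0,0,0,0,0,0,0,0],
)

```text
time_s: 8.25
eef_pos: [0.4199, 0.122, 0.0647]
eef_rot: [-0.001, 0.123, 0.992, -0.0]
wrist_force: [-1.4, -0.3, 1.9]
opening: 0.002
grasp_force: 0.9
```

send_rows(
  dr=[
    [0,0,0],
    [0,0,0],
    [0,0,0],
    [0,0,0],
    [0,0,0],
    [0,0,0],
    [0,0,0],
    [0,0,0],
  ],
  xyz=[
    [0,0,-0.5],
    [0,0,-1.5],
    [0,0,-3],
    [0,0,-5],
    [0,0,-7],
    [0,0,-9],
    [0,0,-10],
    [0,0,-10],
  ],
  jaw=[0,0,0,0,0,0,0,0],
)

```text
time_s: 9.25
eef_pos: [0.4211, 0.122, 0.166]
eef_rot: [0.001, 0.123, 0.992, 0.0]
wrist_force: [-0.2, 0.8, 0.7]
opening: -0.001
grasp_force: 0.0
```

Force against height follows a spring (1.9 N, 3.8 N, 4.2 N, then a hard stop), so the button was fully down and is now released. Next I go over the mid strip.

send_rows(
  dr=[
    [0,0,0],
    [0,0,0],
    [0,0,0],
    [0,0,0],
    [0,0,0],
    [0,0,0],
    [0,0,0],
    [0,0,0],
  ],
  xyz=[
    [-0.4,-1.5,0],
    [-1.1,-4.5,0],
    [-2.0,-8,0],
    [-3,-12,0],
    [-4,-16,0],
    [-4.8,-19.2,0],
    [-5.3,-21,0],
    [-5.3,-21,0],
  ],
  jaw=[0,0,0,0,0,0,0,0],
)

```text
time_s: 10.25
eef_pos: [0.4199, -0.0961, 0.1642]
eef_rot: [-0.001, 0.125, 0.992, 0.0]
wrist_force: [-1.6, 1.5, -0.8]
opening: 0.003
grasp_force: 0.0
```

```bash
python3 - <<'E'
from h import *
c=ctrl.calibration("wrist");o=ctrl.get_obs();im=ctrl.camera("wrist")
cv2.imwrite("pics/w3.png",im[:,:,::-1]); print(o["eef_pos"])
dark=(im.max(2)<45).astype(np.uint8)
cs,_=cv2.findContours(dark,cv2.RETR_EXTERNAL,cv2.CHAIN_APPROX_NONE)
for k in cs:
    (x,y),(w,h),a=cv2.minAreaRect(k)
    if cv2.contourArea(k)>300: print(round(x),round(y),round(w),round(h),np.round(ray(c,[x,y],.017)[0],4),np.round(ray(c,cv2.boxPoints(((x,y),(w,h),a)),.017)[:,:2],3).tolist())
E
```

```text
[ 0.41985018 -0.09612023  0.16420802]
256 304 157 511 [ 0.5536 -0.1283  0.017 ] [[0.401, -0.358], [0.53, 0.146], [0.746, 0.148], [0.591, -0.462]]
181 199 47 11 [ 0.419  -0.1693  0.017 ] [[0.397, -0.177], [0.395, -0.166], [0.442, -0.161], [0.444, -0.172]]
112 219 108 12 [ 0.4224 -0.2419  0.017 ] [[0.375, -0.261], [0.371, -0.249], [0.473, -0.221], [0.479, -0.235]]
254 181 78 10 [ 0.419  -0.0959  0.017 ] [[0.384, -0.11], [0.382, -0.101], [0.456, -0.081], [0.459, -0.091]]
497 122 37 28 [0.4205 0.1345 0.017 ] [[0.401, 0.122], [0.407, 0.148], [0.441, 0.147], [0.435, 0.121]]
459 105 49 111 [0.396  0.1004 0.017 ] [[0.412, 0.051], [0.348, 0.114], [0.381, 0.149], [0.448, 0.085]]
```

View pics/w3.png

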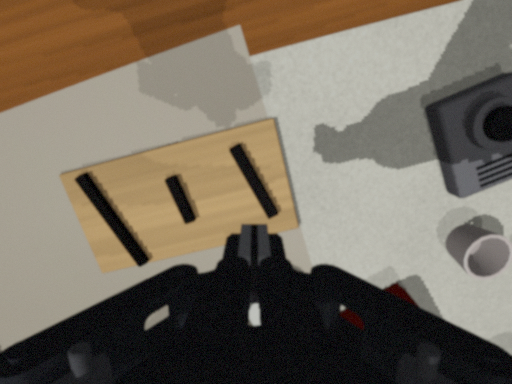

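The wrist view shows the mid strip at (254,181), 1 mm from the TCP sideways, with the short strip at (181,199) and the long one at (112,219). I'll descend 9.8 cm and dwell.

send_rows(
  dr=[
    [0,0,0],
    [0,0,0],
    [0,0,0],
    [0,0,0],
    [0,0,0],
    [0,0,0],
    [0,0,0],
    [0,0,0],
  ],
  xyz=[
    [0,0,1],
    [0,0,3],
    [0,0,5],
    [0,0,7],
    [0,0,8.6],
    [0,0,9.5],
    [0,0,9.8],
    [0,0,9.8],
  ],
  jaw=[0,0,0,0,0,0,0,0],
)

```text
time_s: 11.3
eef_pos: [0.4208, -0.0945, 0.0671]
eef_rot: [0.0, 0.123, 0.992, -0.0]
wrist_force: [-0.5, -0.3, -0.8]
opening: 0.002
grasp_force: 0.0
```

send_rows(
  dr=[
    [0,0,0],
    [0,0,0],
    [0,0,0],
    [0,0,0],
    [0,0,0],
    [0,0,0],
    [0,0,0],
    [0,0,0],
  ],
  xyz=[
    [0,0,0],
    [0,0,0],
    [0,0,0],
    [0,0,0],
    [0,0,0],
    [0,0,0],
    [0,0,0],
    [0,0,0],
  ],
  jaw=[0,0,0,0,0,0,0,0],
)

```text
time_s: 12.3
eef_pos: [0.4206, -0.0946, 0.067]
eef_rot: [-0.0, 0.123, 0.992, 0.0]
wrist_force: [0.2, -0.6, 0.5]
opening: -0.004
grasp_force: 0.0
```

send_rows(
  dr=[
    [0,0,0],
    [0,0,0],
    [0,0,0],
    [0,0,0],
    [0,0,0],
    [0,0,0],
    [0,0,0],
    [0,0,0],
  ],
  xyz=[
    [0,0,0],
    [0,0,0],
    [0,0,0],
    [0,0,0],
    [0,0,0],
    [0,0,0],
    [0,0,0],
    [0,0,0],
  ],
  jaw=[0,0,0,0,0,0,0,0],
)

```text
time_s: 13.3
eef_pos: [0.4206, -0.0946, 0.067]
eef_rot: [-0.0, 0.123, 0.992, -0.0]
wrist_force: [-0.2, 0.3, -0.1]
opening: 0.007
grasp_force: 0.0
```

send_rows(
  dr=[
    [0,0,0],
    [0,0,0],
    [0,0,0],
    [0,0,0],
    [0,0,0],
    [0,0,0],
    [0,0,0],
    [0,0,0],
  ],
  xyz=[
    [0,0,0],
    [0,0,-1],
    [0,0,-3],
    [0,0,-6],
    [0,0,-9],
    [0,0,-12],
    [0,0,-13.5],
    [0,0,-13.5],
  ],
  jaw=[0,0,0,0,0,0,0,0],
)

```text
time_s: 14.3
eef_pos: [0.4212, -0.0949, 0.203]
eef_rot: [0.001, 0.123, 0.992, -0.0]
wrist_force: [0.3, 0.4, 0.0]
opening: -0.001
grasp_force: 0.0
```

send_rows(
  dr=[
    [0,0,0],
    [0,0,0],
    [0,0,0],
    [0,0,0],
    [0,0,0],
    [0,0,0],
    [0,0,0],
    [0,0,0],
  ],
  xyz=[
    [-1,0.8,0],
    [-3,2.6,0],
    [-6,5.1,0],
    [-9,7.6,0],
    [-12,10.2,0],
    [-14,11.9,0],
    [-15,12.8,0],
    [-15,12.8,0],
  ],
  jaw=[0,0,0,0,0,0,0,0],
)

```text
time_s: 15.3
eef_pos: [0.5972, -0.0066, 0.2006]
eef_rot: [-0.001, 0.123, 0.992, 0.0]
wrist_force: [-0.4, 0.2, 0.3]
opening: 0.0
grasp_force: 0.0
```

```bash
python3 - <<'E'
from h import *
c=ctrl.calibration("wrist");o=ctrl.get_obs();im=ctrl.camera("wrist")
p=o["eef_pos"];print(p,o["wrist_force"])
hsv=cv2.cvtColor(im,cv2.COLOR_RGB2HSV)
red=(((hsv[...,0]<6)|(hsv[...,0]>174))&(hsv[...,1]>150)&(im[...,0]>85)).astype(np.uint8)
cs,_=cv2.findContours(red,cv2.RETR_EXTERNAL,cv2.CHAIN_APPROX_NONE)
for k in cs:
    if cv2.contourArea(k)>300:
        q=cv2.approxPolyDP(k,5,True)[:,0]; print(q.tolist(),np.round(ray(c,q,.05)[:,:2],3).tolist())
# mark projection of the predicted bare place
T=np.linalg.inv(c["world_from_camera"])@np.array([.598,-.008,.05,1]);X=np.array([[T[0],-T[1],-T[2]]])
u=cv2.projectPoints(X,np.zeros(3),np.zeros(3),np.array(c["camera_matrix"],float),np.array(c["D"],float))[0].ravel();print(u)
b=im[:,:,::-1].copy();cv2.drawMarker(b,(int(u[0]),int(u[1])),(0,255,0),0,10);cv2.imwrite("pics/w4.png",b)
E
```

```text
[ 0.59718889 -0.00656027  0.20063513] [-0.35363045  0.16825595  0.29001193]
[[37, 189], [0, 246], [61, 286], [60, 297], [118, 230], [102, 239]] [[0.553, -0.216], [0.601, -0.283], [0.661, -0.239], [0.674, -0.246], [0.614, -0.153], [0.619, -0.173]]
[[281, 150], [214, 192], [213, 199], [237, 233], [242, 223], [266, 223], [292, 259], [337, 233]] [[0.575, 0.025], [0.599, -0.047], [0.605, -0.05], [0.646, -0.036], [0.637, -0.029], [0.643, -0.005], [0.689, 0.012], [0.671, 0.062]]
[[495, 128], [497, 135], [489, 138], [504, 145], [497, 148], [487, 138], [486, 148], [474, 153], [482, 172], [511, 154], [511, 143], [504, 144], [505, 137], [500, 143]] [[0.602, 0.225], [0.609, 0.226], [0.611, 0.219], [0.621, 0.233], [0.622, 0.226], [0.61, 0.217], [0.619, 0.215], [0.622, 0.204], [0.642, 0.211], [0.631, 0.239], [0.62, 0.24], [0.62, 0.233], [0.613, 0.234], [0.618, 0.229]]
[252.6449395  181.84269266]
```

View pics/w4.png

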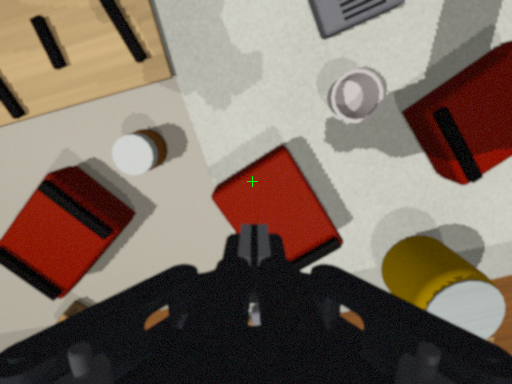

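The wrist view shows the computed bare place at (253,182), on the strip-less end of the middle box and right under the TCP. I'll descend there.

send_rows(
  dr=[
    [0,0,0],
    [0,0,0],
    [0,0,0],
    [0,0,0],
    [0,0,0],
    [0,0,0],
    [0,0,0],
    [0,0,0],
  ],
  xyz=[
    [0,0,1],
    [0,0,3],
    [0,0,5],
    [0,0,7],
    [0,0,8.8],
    [0,0,9.7],
    [0,0,10],
    [0,0,10],
  ],
  jaw=[0,0,0,0,0,0,0,0],
)

```text
time_s: 16.35
eef_pos: [0.5977, -0.0072, 0.1023]
eef_rot: [0.0, 0.123, 0.992, -0.0]
wrist_force: [0.5, 0.3, 0.1]
opening: 0.003
grasp_force: 0.0
```

send_rows(
  dr=[
    [0,0,0],
    [0,0,0],
    [0,0,0],
    [0,0,0],
    [0,0,0],
    [0,0,0],
    [0,0,0],
    [0,0,0],
  ],
  xyz=[
    [0,0,0],
    [0,0,0],
    [0,0,0],
    [0,0,0],
    [0,0,0],
    [0,0,0],
    [0,0,0],
    [0,0,0],
  ],
  jaw=[0,0,0,0,0,0,0,0],
)

```text
time_s: 17.35
eef_pos: [0.5973, -0.0071, 0.102]
eef_rot: [-0.0, 0.123, 0.992, -0.0]
wrist_force: [0.7, -0.6, 0.8]
opening: 0.0
grasp_force: 0.0
```

send_rows(
  dr=[
    [0,0,0],
    [0,0,0],
    [0,0,0],
    [0,0,0],
    [0,0,0],
    [0,0,0],
    [0,0,0],
    [0,0,0],
  ],
  xyz=[
    [0,0,0],
    [0,0,0],
    [0,0,0],
    [0,0,0],
    [0,0,0],
    [0,0,0],
    [0,0,0],
    [0,0,0],
  ],
  jaw=[0,0,0,0,0,0,0,0],
)

```text
time_s: 18.35
eef_pos: [0.5973, -0.0071, 0.102]
eef_rot: [0.0, 0.123, 0.992, -0.0]
wrist_force: [0.1, 0.4, 0.6]
opening: -0.004
grasp_force: 0.0
```

```bash
python3 -c "
from bench import ctrl
print(ctrl.get_obs()['eef_pos']);print(ctrl.hand_in())"
```

```text
[ 0.59734379 -0.00713989  0.10198835]
the job is handed in; nothing more can be done
None
```

I pressed the button fully and let it go, held over the 80 mm strip for about 2 s, and handed the job in with the tool still pointing at the bare place; no verdict came back.

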